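# Clamp a copper strip in the bench thickness gauge, by its slip-clutch cap

## Robot

A 6-joint arm with a two-finger parallel gripper is mounted at the origin on the work surface. World frame = base frame: x ahead of the robot, y to its left, z up, the work surface at z = 0. Lengths are in m, angles in rad, forces in N, time in s.
With the tool pointing down it reaches from about 0.375 to 0.75 m from the base axis. Payload 9 kg.
Tool frame: the origin (TCP) lies midway between the tips of the shut fingers; the grasp point (between the pads) lies 19 mm behind it; z points along the fingers, y is the direction in which the jaws open and shut (so a half turn about z gives the same grasp; the last joint's range is limited). The gripper opens to 85 mm and grips with 20 to 120 N. Pads are 22 mm wide; open, the fingers measure 114 mm over their backs; the gripper's body (76 mm by 85 mm) begins 54 mm behind the grasp point. The pads swing forward as they close: fully open they stand 13 mm farther back than shut.
Start: joints at [-1.437, 0.104, 0.097, 1.564, 0, 1.353], TCP at [0.207, -0.563, 0.231] pointing down, gripper open.
Joint ranges: [-2.99, 2.99], [-0.84, 1.86], [-1.1, 1.16], [-1.84, 2.11], [-1.51, 1.56], [-3.14, 3.14]. Speed limits (rad/s): [2.22, 2.22, 2.57, 3.14, 3.14, 3.14].

## Interface

Orientations are given as [roll, pitch, yaw] about the fixed x, y, z axes, in that order (R = Rz(yaw) Ry(pitch) Rx(roll)).
In Python, from workcell import ctrl, get_obs, get_image, calibration, close_job gives the robot as it stands. Calls block until the motion is done:
- ctrl.goto(position, orientation): joint-space move of the TCP to a pose.
- ctrl.move_linear(position, frame=None, rate=0.15): straight line of the TCP; frame=None keeps the orientation; rate is the mean speed in m/s.
- ctrl.move_joints(angles): joint-space move.
- ctrl.set_gripper(opening, force=None): opening from 0.0 (shut) to 1.0 (fully open); force is the grip in N (None keeps the last); returns when the fingers have stopped.
- ctrl.pause(seconds).
- ctrl.inverse_kinematics(position, orientation): joint angles nearest the present ones, or None.
- get_obs(): the state.
- get_image(name): name is "scene" or "side" or "wrist"; returns the picture (400x640x3 uint8, blue, green, red); there is no depth.
- calibration(name): a dict with "K" (3x3 intrinsics, pixels), "R" (3x3) and "t" (3): a world point X has camera coordinates R X + t. Camera axes: x right, y down, z forward; pixel columns grow to the right and rows downward; lengths in m; the calibration is good to about 2 mm. A picture is of the moment at which its call begins: read the wrist's pose just before it. calibration takes no time and is no camera call; for the wrist camera it gives the pose at the moment of the call.
A pose or a line that the arm cannot do raises ctrl.Unreachable and nothing moves.
- close_job(): hands the job in, once; it reports no verdict.
The state is a dict: "t": time; "qpos": joint angles; "joint_velocities": joint speeds; "joint_torque": joint torques, N m; "position": TCP position; "tcp_rot": TCP orientation; "wrist_force": force on the tool from outside, world axes, zero at the start; "wrist_torque": the same for the moment, N m; "gripper_width": opening from 0.0 (shut) to 1.0 (fully open).
Only numpy, scipy, OpenCV 4.12 (cv2) and the standard library are available. Lean on these libraries where they do the work, as an engineer would, in place of code of your own. Each camera call takes 0.05 s, during which the arm holds its last target. There are 200 camera calls.

## Task

Lay the copper strip on the gauge's rail and slide it flat between the guides, fully home against the end stop. Then turn the small knurled cap on top of the gauge clockwise until its slip clutch just lets go, and stop there at once: driven on past the slip the clutch tightens and the spindle would dent the soft copper. Leave the strip held under the spindle, let go of everything, and leave the other things on the bench alone.

Things in the scene. Friction and masses are not known exactly. Their poses are not given: they have to be found in the camera images.
- gauge: Grey bench thickness gauge, bolted down. Origin on the bench under the spindle's vertical axis; z up, +y the direction in which the strip is slid in. Base plate 70 x 230 x 12 mm (y -155 to +75 mm). A column stands at y +30 to +62 mm; its head (36 mm wide, y -18 to +62, z 70 to 100 mm) reaches over the axis. With the strip home its middle is at x 0, y -70 mm, its underside at z 40 mm.
- rail_top (a point): Point on top of the gauge's steel rail, on the spindle's axis, 40 mm above the bench; axes as the gauge. The rail is 14 mm wide (narrower than the strip, so fingers can straddle it), from y -150 to +20 mm. Two guides stand beside it: inner faces at x -13.5 and +13.5 mm, 7 mm higher than the rail, y -42 to +18 mm, flaring out to 20 mm either side at y -61 mm.
- stop_face (a point): Middle of the end stop's face, at the far end of the rail (20 mm past the spindle's axis, 43 mm above the bench). The strip's end comes to rest against it.
- spindle: Round steel spindle, 10 mm across, pointing down from the gauge's head. Origin at the centre of its flat lower tip. It does not turn; it starts 9 to 12 mm above the rail and comes down 2.55 mm for each radian of the sleeve (16 mm a turn).
- cap_grip (a point): Point on the axis of the cap, at gripping height (136.5 mm above the bench). The cap is a knurled steel cylinder 36 mm across, z 118.5 to 150.5 mm, with a free top; it turns about the vertical without rising or sinking. Clockwise from above lowers the spindle. Turning it free takes about 0.18 N m (0.03 less if read just after stopping, as the grip is rubber-cushioned and gives 0.05 rad per 0.1 N m).
- clutch (a point): Slip clutch, on the axis under the cap, 118 mm above the bench. The cap drives the sleeve through it. Once the spindle presses the strip the torque at the cap climbs, over about half a radian, to 0.33 N m; there the clutch lets go and the cap turns on alone. The spindle then presses with about 60 N, and keeps it when the cap is let go. Each further 0.1 rad adds 0.015 N m and 6 N; 90 N dents the copper.
- sleeve_mid (a point): Graduated aluminium sleeve, 32 mm across and 10 mm high (z 108 to 118 mm), directly under the cap; point at its middle. It screws the spindle down, and stands still while the clutch slips.
- strip: Flat bright copper strip 180 mm long (its y), 24 mm wide (its x), a few mm thick (for the gauge to tell), about 190 g; both ends and faces alike. Origin at the centre of its underside. Starts lying along the wooden rest. Carry it gripped across its width, at or up to 30 mm from its middle on the half away from the gauge's stop.
- rest: Wooden rest, fixed: a bar 14 mm wide (x), 130 mm long (y) and 24 mm high, with two 6 mm high feet. Origin at the centre of its underside. Narrower than the strip, so that fingers can pass on both sides.
- cup: Bystander: copper cup 80 mm across, 85 mm high, standing. Origin at the centre of its underside.
- hammer: Bystander: hammer 260 mm long, lying. Origin at its middle, on the underside.
- can: Bystander: green can 60 mm across, 120 mm high, standing. Origin at the centre of its underside.
Things that resemble listed ones, but are neither listed nor needed, are in the scene too. Of the things like the strip, leave any that is black; of the rest the larger one is meant. Several things have the shape of the gauge; the one meant has the colours described above.

How it is judged:
On the way, in this order (a step that is already met when the one before it is completed fails the run):
1. the strip lies flat on the rail, home against the stop, let go (y of strip in the frame of gauge between -0.073 and -0.066 m and x of strip in the frame of gauge between -0.003 and 0.003 m and z of strip in the frame of gauge between 0.037 and 0.0425 m and angle between the y axis of strip and the y axis of gauge, either way round below 0.06 rad and angle between the z axis of strip and the z axis of gauge, either way round below 0.05 rad and contact force between the fingers and strip below 0.5 N), for 0.2 s.
2. the cap is turned until the clutch lets go: the spindle squeezes the strip with more than 50 N (contact force between spindle and strip above 50 N), for 0.2 s.
At the end, for the whole second after the job is handed in: The strip lies flat on the rail, home within 3 mm of the stop, within 3 mm of the centre line and 0.06 rad of the gauge's direction, at rest, and the resting spindle squeezes it with more than 40 N (y of strip in the frame of gauge between -0.073 and -0.066 m and x of strip in the frame of gauge between -0.003 and 0.003 m and z of strip in the frame of gauge between 0.037 and 0.0425 m and angle between the y axis of strip and the y axis of gauge, either way round below 0.06 rad and angle between the z axis of strip and the z axis of gauge, either way round below 0.05 rad and contact force between spindle and strip above 40 N and linear speed of strip below 0.01 m/s and linear speed of spindle below 0.002 m/s); the robot touches nothing.
It fails at once if the spindle squeezes the strip with more than 90 N (clutch driven on past its slip) (contact force between spindle and strip above 90 N).
It fails at once if the copper cup is moved by more than 30 mm or knocked over (distance of cup from where it was at the start of the episode above 0.03 m or angle between cup's own z axis and vertical above 0.5 rad).
It fails at once if the hammer is moved by more than 30 mm or knocked over (distance of hammer from where it was at the start of the episode above 0.03 m).
It fails at once if the can is moved by more than 30 mm or knocked over (distance of can from where it was at the start of the episode above 0.03 m or angle between can's own z axis and vertical above 0.5 rad).
It also fails if it takes over 72 s, if anything falls off the work surface, if the arm or the gripper's body presses on something with over 40 N, if the wrist force passes 120 N, or if a joint passes its speed limit or range.

## Working session

There is one attempt and no reset: what is moved stays moved. The work goes in short steps, each a Python script; the robot and the scene stay as the last script left them, time stands still between calls to the robot, and variables do not carry over. Pictures are saved under pics/ and viewed, about 8 in all and at most 12, crops included, and the job is handed in when it is done.

```bash
mkdir -p pics; ls
python3 - <<'E'
from workcell import *
import cv2
for n in("scene","side"):
    cv2.imwrite(f"pics/{n}0.png",get_image(n)); c=calibration(n); print(n,c)
o=get_obs();print(o)
E
```

```text
pics
scene {'K': array([[403.46754454,   0.        , 327.94429288],
       [  0.        , 403.46754454, 194.24231425],
       [  0.        ,   0.        ,   1.        ]]), 'R': array([[ 0.77345221,  0.63369375,  0.01427977],
       [ 0.47941533, -0.57011394, -0.66718142],
       [-0.4146476 ,  0.52287888, -0.74475838]]), 't': array([-0.41627832, -0.15254929,  1.38045623])}
side {'K': array([[418.59373194,   0.        , 316.46215379],
       [  0.        , 418.59373194, 196.47893745],
       [  0.        ,   0.        ,   1.        ]]), 'R': array([[-0.98100551, -0.19387298, -0.0064384 ],
       [-0.14640397,  0.76176843, -0.63109012],
       [ 0.12725589, -0.61816028, -0.7756828 ]]), 't': array([0.53359187, 0.14005451, 1.33612936])}
{'t': 0.1, 'qpos': array([-1.43670631e+00,  1.04622634e-01,  9.65245224e-02,  1.56392057e+00,
        2.01122432e-05,  1.35311302e+00]), 'joint_velocities': array([-0.00044336, -0.00098234,  0.00268506, -0.00184232, -0.00158893,
        0.00074923]), 'joint_torque': array([ 4.17745454e-03, -5.58212042e+01,  5.04717886e+01,  1.31145588e-02,
       -3.29413297e-04, -4.14422502e-06]), 'position': array([ 0.20671912, -0.56293065,  0.23059763]), 'tcp_rot': array([-3.14040349e+00, -2.83628256e-04,  3.51773145e-01]), 'wrist_force': array([ 0.20973798, -0.31569387, -0.50038814]), 'wrist_torque': array([ 0.01858557, -0.01610902, -0.03006518]), 'gripper_width': 1.0008970991515296}
```

View pics/scene0.png

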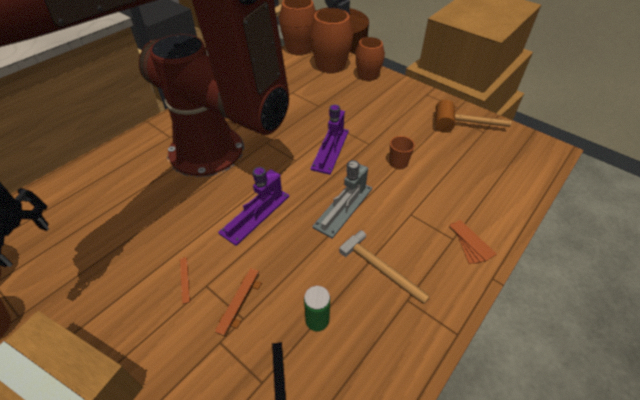

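View pics/side0.png

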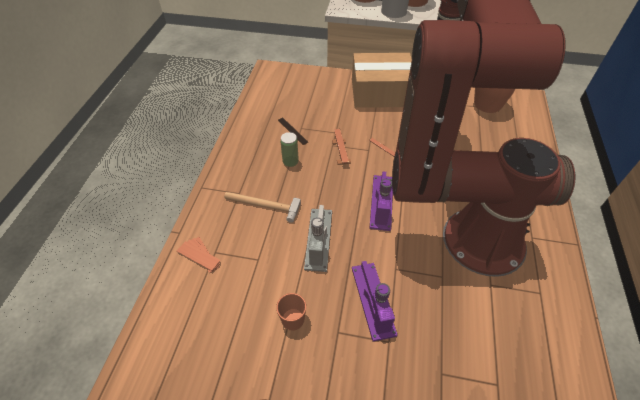

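Scene view: the grey gauge is at (343,200). The gauges at (255,205) and (330,140) are purple, so they are decoys. There are three strip-like things: a thin one at (185,280), a larger one on a rest at (238,300) and a black one at (279,370). The larger one at (238,300) fits. I'll confirm this in enlarged crops.

Run:
```python
import cv2,numpy as np
s=cv2.imread("pics/scene0.png");d=cv2.imread("pics/side0.png")
def crop(im,x,y,w,h,f):
    c=cv2.resize(im[y:y+h,x:x+w],None,fx=f,fy=f,interpolation=cv2.INTER_CUBIC)
    for k in range(0,w,10):
        if (x+k)%10==0: cv2.putText(c,str(x+k),(k*f,8),0,.3,(255,255,255),1); cv2.line(c,(k*f,10),(k*f,16),(255,255,255),1)
    for k in range(0,h,10): cv2.putText(c,str(y+k),(0,k*f+4),0,.3,(255,255,255),1); cv2.line(c,(20,k*f),(26,k*f),(255,255,255),1)
    return c
a=crop(s,170,250,100,100,4)
b=crop(s,300,150,100,100,4)
cv2.imwrite("pics/c1.png",np.vstack([np.hstack([crop(s,210,260,60,80,6)[:,:360],np.zeros((480,10,3),np.uint8),crop(s,310,155,70,80,6)])]))
cv2.imwrite("pics/c2.png",np.hstack([crop(d,320,110,60,70,6),np.zeros((420,10,3),np.uint8),crop(d,290,200,60,70,6)]))
```

```text
(no output)
```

View pics/c1.png

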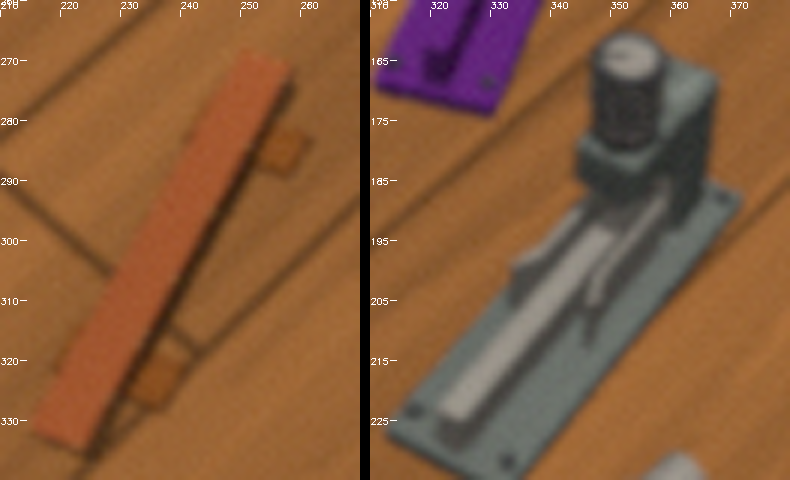

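View pics/c2.png

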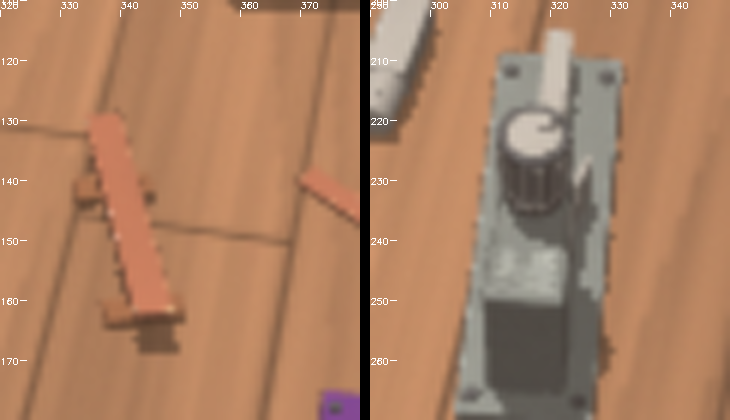

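```bash
cat > h.py <<'E'
import numpy as np,cv2
from scipy.optimize import least_squares
from workcell import ctrl,get_obs,get_image,calibration,close_job
def proj(c,X): 
    p=(c["R"]@np.asarray(X,float).T).T+c["t"]; p=p@c["K"].T; return p[:,:2]/p[:,2:]
def P2(p,L):  # planar pose -> world
    L=np.asarray(L,float); c,s=np.cos(p[2]),np.sin(p[2])
    return np.c_[p[0]+c*L[:,0]-s*L[:,1],p[1]+s*L[:,0]+c*L[:,1],L[:,2]]
def fit(obs,p0): # obs: list of (calib, local pts, pixels)
    f=lambda p:np.concatenate([(proj(c,P2(p,L))-np.array(u)).ravel() for c,L,u in obs])
    r=least_squares(f,p0,loss='soft_l1'); return r.x,f(r.x).reshape(-1,2).round(1)
E
python3 - <<'E'
from h import *
S,D=calibration("scene"),calibration("side")
g=[(S,[[0,0,.1505],[0,-.15,.04],[-.035,-.155,.012],[.035,.075,.012]],[(353.3,164.3),(323.8,223.8),(312.6,227.1),(371.4,187.3)]),
(D,[[0,0,.1505],[0,-.15,.04],[.035,-.155,.012],[-.035,-.155,.012]],[(317.1,221.8),(321.3,204.6),(311.1,208.8),(331.6,209.9)])]
C=[[-.012,.09,.027],[.012,.09,.027],[-.012,-.09,.027],[.012,-.09,.027]]
s=[(S,C,[(250.4,268.3),(258.6,271.3),(214.9,331.6),(224.3,335)]),
(D,C,[(349.3,160.9),(341.8,162.6),(339.6,128.4),(334.6,129.9)])]
for n,o in(("g",g),("s",s)):
    x,r=fit(o,[.5,-.1,0]); print(n,x,np.degrees(x[2]));print(r.tolist())
    for oo in o: print(fit([oo],x)[0])
E
```

```text
g [0.51426737 0.13608177 0.11521017] 6.60105661449266
[[-0.3, -0.1], [-0.5, 0.2], [-0.5, -1.3], [0.7, -0.7], [-0.0, 0.3], [-0.5, 0.1], [-0.6, -0.7], [-0.3, -0.6]]
[0.51501017 0.13495737 0.12730027]
[0.51404412 0.13679182 0.10648919]
s [ 0.51360453 -0.31670645  0.34627841] 19.84029150308965
[[-0.2, -0.3], [0.0, -0.6], [-0.4, 0.1], [-0.5, 0.2], [-0.8, 0.9], [0.2, -0.0], [-0.3, 0.5], [-1.3, -0.4]]
[ 0.51427501 -0.31647182  0.34754354]
[ 0.51179074 -0.31847592  0.33851531]
```

Strip confirmed as the copper one on the wooden rest. I'll look at both the gauge and the strip with the wrist camera for refinement.

```bash
cat >> h.py <<'E'
G0=np.array([.5143,.1361,.1152]); S0=np.array([.5136,-.3167,.3463])
def ori(a): return [np.pi,0,a+np.pi/2]
E
python3 - <<'E'
from h import *
S=calibration("scene")
ims=[]
for n,p,L,z in(("s",S0,[0,0,.027],.20),("g",G0,[0,-.08,.04],.26)):
    x=P2(p,[L])[0]; x[2]=z
    ctrl.goto(x,ori(p[2])); ctrl.pause(.3)
    c=calibration("wrist"); im=get_image("wrist"); np.savez(f"w_{n}.npz",**c)
    cv2.imwrite(f"pics/w{n}.png",im); ims.append(im); print(get_obs()["t"],get_obs()["qpos"].round(3), proj(c,P2(p,[L])))
E
```

```text
1.9167 [-0.77   0.11   0.047  1.508  0.     0.456] [[317.95111966 179.97309135]]
3.675 [-0.142 -0.111 -0.066  1.617 -0.     1.315] [[317.37417056 169.84764164]]
```

View pics/ws.png

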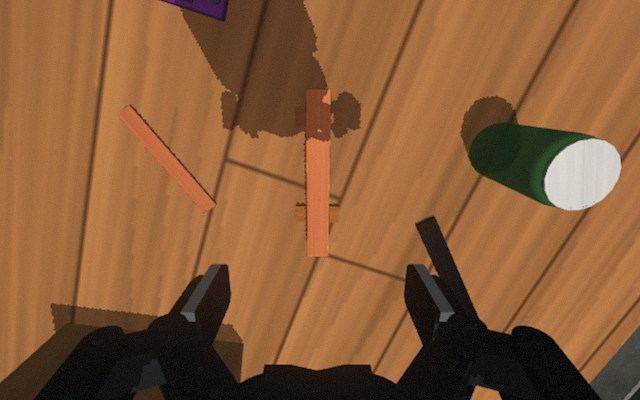

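View pics/wg.png

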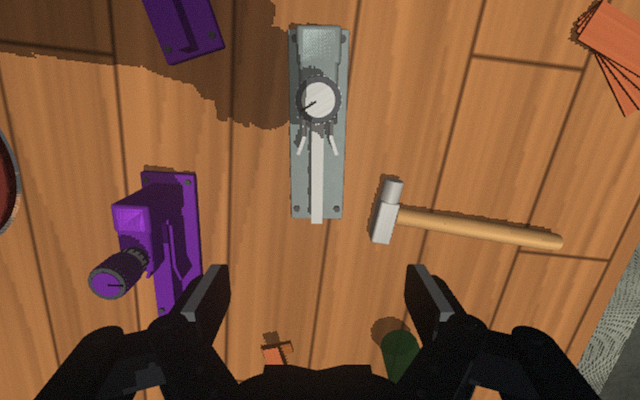

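Wrist views: strip corners (307,89),(330,89),(307,256),(328,256). Gauge cap top (319.5,100), rail end (317,223), base corners (292,217),(342,219),(348,27). The hammer head at (387,210) is close beside the gauge.

Run:
```python
from h import *
S,D=calibration("scene"),calibration("side")
ws,wg=dict(np.load("w_s.npz")),dict(np.load("w_g.npz"))
g=[(S,[[0,0,.1505],[0,-.15,.04],[-.035,-.155,.012],[.035,.075,.012]],[(353.3,164.3),(323.8,223.8),(312.6,227.1),(371.4,187.3)]),
(D,[[0,0,.1505],[0,-.15,.04],[.035,-.155,.012],[-.035,-.155,.012]],[(317.1,221.8),(321.3,204.6),(311.1,208.8),(331.6,209.9)])]
gw=(wg,[[0,0,.1505],[0,-.15,.04],[-.035,-.155,.012],[.035,-.155,.012],[.035,.075,.012]],[(319.5,100),(317,223),(292,217),(342,219),(348,27)])
C=[[-.012,.09,.027],[.012,.09,.027],[-.012,-.09,.027],[.012,-.09,.027]]
s=[(S,C,[(250.4,268.3),(258.6,271.3),(214.9,331.6),(224.3,335)]),
(D,C,[(349.3,160.9),(341.8,162.6),(339.6,128.4),(334.6,129.9)])]
sw=(ws,C,[(307,89),(330,89),(307,256),(328,256)])
for n,o,w,p in(("g",g,gw,G0),("s",s,sw,S0)):
    for q in ([w],o+[w]):
        x,r=fit(q,p); print(n,x,r[-len(w[1]):].tolist())
# hammer head/can rough
def back(c,u,z):
    d=c["R"].T@np.linalg.inv(c["K"])@[*u,1]; o=-c["R"].T@c["t"]; return o+d*(z-o[2])/d[2]
print("hammer head",back(wg,(387,210),.02),back(wg,(380,243),.02),"can top",back(ws,(582,175),.12))
print(proj(wg,P2(G0,C)).shape)
```

```text
g [0.5146921  0.13729992 0.11018198] [[-1.3, -0.6], [0.2, -0.2], [-0.4, 1.1], [0.8, -0.7], [1.3, 1.1]]
g [0.51450552 0.13710616 0.11159459] [[-1.5, -0.3], [0.2, -0.1], [-0.4, 1.3], [0.8, -0.6], [1.0, 1.2]]
s [ 0.51357353 -0.31662299  0.34079287] [[-1.0, 0.3], [0.9, 0.4], [0.1, -0.5], [-0.1, -0.5]]
s [ 0.51355135 -0.31665406  0.34212674] [[-1.1, 0.3], [0.8, 0.4], [0.2, -0.5], [-0.0, -0.5]]
hammer head [0.62201254 0.00869545 0.02      ] [ 0.6215482  -0.04014455  0.02      ] can top [ 0.688541   -0.22362761  0.12      ]
(4, 2)
```

```bash
cat >> h.py <<'E'
G=np.array([.5146,.1371,.1115]); S1=np.array([.5136,-.3167,.342])
def gw(x,y,z): return P2(G,[[x,y,z]])[0]
def st(m=""):
    o=get_obs(); print(m,"t%.2f"%o["t"],o["position"].round(4),o["wrist_force"].round(2),"Tz %.3f"%o["wrist_torque"][2],"w %.3f"%o["gripper_width"]); return o
E
python3 - <<'E'
from h import *
p=P2(S1,[[0,-.02,.12]])[0]
ctrl.set_gripper(.65,50)
ctrl.goto(p,ori(S1[2]))
p[2]=.0075; ctrl.move_linear(p,rate=.12); st("down")
ctrl.set_gripper(0,50); st("grip")
p[2]=.2; ctrl.move_linear(p,rate=.15); ctrl.pause(.2); st("up")
q=gw(0,-.155-.02,.2); ctrl.goto(q,ori(G[2])); ctrl.pause(.2);st("over")
q=gw(0,-.155-.02,.06); ctrl.move_linear(q,rate=.15); ctrl.pause(.2);st("low")
cv2.imwrite("pics/a.png",get_image("scene")[150:290,250:450].repeat(4,0).repeat(4,1)); np.savez("w_a.npz",**calibration("wrist"));cv2.imwrite("pics/aw.png",get_image("wrist"))
E
```

```text
down t6.72 [ 0.5208 -0.3361  0.0085] [ 0.17 -0.17  0.39] Tz 0.003 w 0.650
grip t7.11 [ 0.5207 -0.3359  0.0084] [-0.65  1.54  6.13] Tz 0.014 w 0.269
up t8.74 [ 0.5201 -0.3353  0.1993] [-0.4   0.12 -1.7 ] Tz 0.001 w 0.262
over t10.09 [ 0.5342 -0.0379  0.1999] [ 0.67 -0.04 -2.01] Tz -0.049 w 0.265
low t11.38 [ 0.5347 -0.037   0.0609] [-0.1  -0.57 -1.95] Tz -0.035 w 0.262
```

View pics/aw.png

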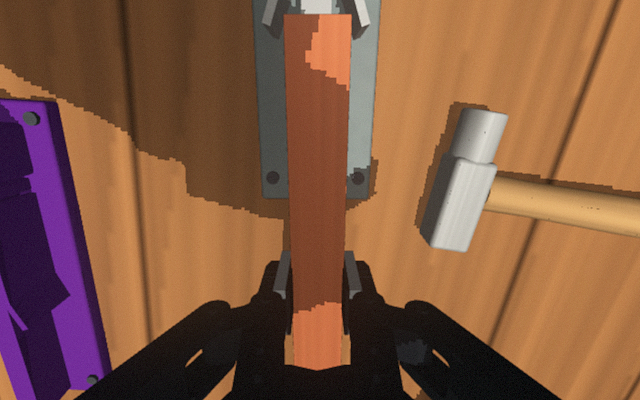

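The strip is held, its end centred at (318,14) between the flares. Now I'll lower it to contact with the rail and slide.

Run:
```python
from h import *
y=-.175
ctrl.move_linear(gw(0,y,.0275),rate=.1); ctrl.pause(.2)
f0=st("near")["wrist_force"][2]; z=.0275
while z>.0215:
    z-=.0005; ctrl.move_linear(gw(0,y,z),rate=.02); ctrl.pause(.05)
    o=get_obs()
    if o["wrist_force"][2]-f0>2.5: break
st(f"contact z{z:.4f}")
o=get_obs(); print("fy needed")
u=np.array([-np.sin(G[2]),np.cos(G[2]),0])
while y<-.105:
    y+=.01; ctrl.move_linear(gw(0,y,z),rate=.06)
    o=st(f"{y:.3f} Fu {get_obs()['wrist_force']@u:.2f}")
    if o["wrist_force"]@u<-12 or abs(o["wrist_force"][2])>20: print("blocked");break
cv2.imwrite("pics/b.png",get_image("wrist"))
```

```text
near t12.15 [ 0.5346 -0.037   0.0282] [ 0.73  0.76 -1.47] Tz 0.001 w 0.260
contact z0.0240 t14.25 [ 0.5342 -0.0369  0.0242] [-1.09 -0.81  1.96] Tz -0.015 w 0.271
fy needed
-0.165 Fu 2.28 t14.57 [ 0.5331 -0.026   0.0242] [0.44 2.35 2.92] Tz -0.003 w 0.263
-0.155 Fu 2.64 t14.88 [ 0.532  -0.0161  0.0243] [0.25 2.68 5.39] Tz -0.031 w 0.265
-0.145 Fu 1.21 t15.20 [ 0.5309 -0.0064  0.0243] [1.02 1.34 5.53] Tz -0.099 w 0.262
-0.135 Fu 0.52 t15.52 [0.5298 0.0038 0.0243] [0.14 0.54 6.3 ] Tz -0.022 w 0.263
-0.125 Fu 0.69 t15.83 [0.5286 0.0138 0.0244] [-0.29  0.67  6.42] Tz -0.064 w 0.265
-0.115 Fu 0.48 t16.15 [0.5275 0.0238 0.0243] [0.74 0.57 6.86] Tz -0.074 w 0.265
-0.105 Fu 1.46 t16.47 [0.5264 0.0338 0.0244] [0.06 1.47 6.62] Tz -0.046 w 0.265
```

Run:
```python
from h import *
u=np.array([-np.sin(G[2]),np.cos(G[2]),0]); z=.0242; y=-.105
while y<-.080:
    y+=.0015; ctrl.move_linear(gw(0,y,z),rate=.03); ctrl.pause(.05)
    o=get_obs(); F=o["wrist_force"]
    print(f"{y:.4f} {F@u:.2f} {F[2]:.2f}",end=" | ")
    if abs(F@u)>8 or abs(F[2])>20: break
st("stop")
p=np.linalg.solve(np.array([[np.cos(G[2]),-np.sin(G[2])],[np.sin(G[2]),np.cos(G[2])]]),get_obs()["position"][:2]-G[:2]);print("gauge frame",p)
ctrl.set_gripper(.55); ctrl.pause(.2); st("released")
cv2.imwrite("pics/c.png",get_image("wrist"))
c=get_image("scene")[150:250,290:400]; cv2.imwrite("pics/cs.png",cv2.resize(c,None,fx=5,fy=5,interpolation=2))
```

```text
-0.1035 0.16 5.49 | -0.1020 -1.29 5.04 | -0.1005 -1.89 5.60 | -0.0990 -2.85 4.81 | -0.0975 -3.82 5.03 | -0.0960 -2.93 4.52 | -0.0945 -1.47 5.23 | -0.0930 -2.98 5.23 | -0.0915 -3.11 5.31 | -0.0900 -8.34 3.45 | stop t19.52 [0.5248 0.0467 0.0243] [ 1.33 -8.24  3.45] Tz 0.014 w 0.264
gauge frame [ 0.00010282 -0.09101454]
released t20.07 [0.5245 0.0478 0.0241] [-0.16 -0.28 -0.45] Tz -0.026 w 0.547
```

View pics/cs.png

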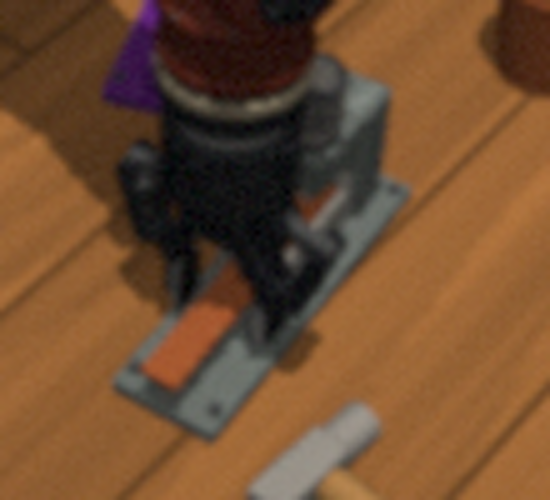

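Run:
```python
from h import *
ctrl.move_linear(gw(0,-.091,.16),rate=.2)
ctrl.goto(gw(0,-.13,.22),ori(G[2]));ctrl.pause(.2)
c=calibration("wrist"); im=get_image("wrist"); st()
e=proj(c,P2(G,[[-.012,-.16,.043],[.012,-.16,.043],[0,0,.1505],[0,0,.118],[0,-.06,.043]]));print(e.round(1))
x0,y0,x1,y1=230,20,410,230
cv2.imwrite("pics/d.png",cv2.resize(im[y0:y1,x0:x1],None,fx=2.8,fy=2.8,interpolation=2))
ctrl.set_gripper(.85,60)
p=gw(0,0,.23); q=None
for yaw in np.linspace(-.6,.2,9):
    j=ctrl.inverse_kinematics(p,[np.pi,0,yaw])
    if j is not None: print(round(yaw,2),np.round(j,3))
```

```text
t21.64 [0.5283 0.0085 0.2185] [-0.59 -0.01 -0.9 ] Tz -0.009 w 0.550
[[307.6 207. ]
 [329.4 207.1]
 [319.6  16.4]
 [319.4  27.9]
 [318.8 112.2]]
-0.6 [ 0.015 -0.102 -0.111  1.561  0.    -2.527]
-0.5 [ 0.015 -0.102 -0.111  1.561  0.    -2.627]
-0.4 [ 0.015 -0.102 -0.111  1.561  0.    -2.727]
-0.3 [ 0.015 -0.102 -0.111  1.561  0.    -2.827]
-0.2 [ 0.015 -0.102 -0.111  1.561  0.    -2.927]
-0.1 [ 0.015 -0.102 -0.111  1.561  0.    -3.027]
0.0 [ 0.015 -0.102 -0.111  1.561  0.    -3.127]
0.1 [ 0.015 -0.102 -0.111  1.561  0.     3.056]
0.2 [ 0.015 -0.102 -0.111  1.561  0.     2.956]
```

View pics/d.png

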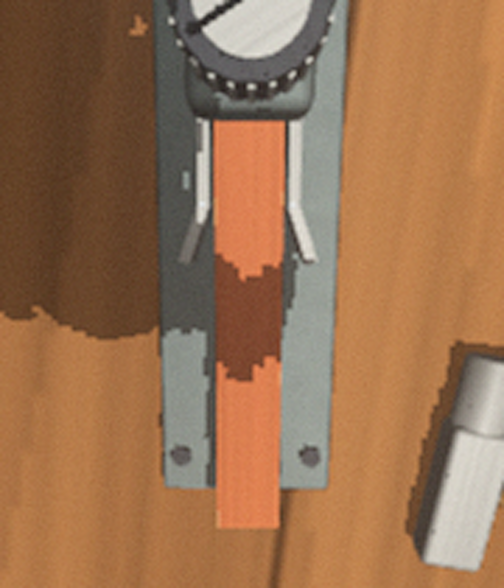

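The strip lies straight between the guides, with its near end at row ≈208.2 (predicted 207). I'll check this against the base edge (row 194.3), then go to the cap.

Run:
```python
from h import *
c=calibration("wrist")
for y in(-.157,-.16,-.163): print(y,proj(c,P2(G,[[0,y,.043],[0,-.155,.012]]))[:,1].round(1))
j=np.array(ctrl.inverse_kinematics(gw(0,0,.23),[np.pi,0,-.15])); print(j.round(3))
ctrl.move_joints(j); ctrl.pause(.2); st()
ctrl.move_linear(gw(0,0,.1175),rate=.12); ctrl.pause(.3)
T=[]
for _ in range(10): ctrl.pause(.02);T.append(get_obs()["wrist_torque"][2])
print("bias",np.mean(T),np.std(T)); st("at cap")
ctrl.set_gripper(0,60); ctrl.pause(.2); st("gripped"); print(get_obs()["qpos"].round(3))
```

```text
-0.157 [203.2 193.1]
-0.16 [205.8 193.1]
-0.163 [208.3 193.1]
[ 0.015 -0.102 -0.111  1.561  0.    -2.977]
 t25.71 [0.5146 0.1371 0.23  ] [-0.06 -0.36  0.6 ] Tz 0.009 w 0.853
bias 0.005849270236111814 0.026131989106535268
at cap t27.26 [0.5147 0.1371 0.1176] [ 0.29  0.31 -0.19] Tz -0.013 w 0.848
gripped t27.88 [0.5147 0.1374 0.1178] [-1.95  3.88  5.63] Tz -0.007 w 0.401
[ 1.500e-02 -9.200e-02 -3.060e-01  1.357e+00  1.000e-03 -2.977e+00]
```

The check suggests the strip could be about 1.4 mm short, which is within tolerance but near calibration error. I'll re-push the end with shut fingers to be sure, then come back to the cap.

Run:
```python
from h import *
u=np.array([-np.sin(G[2]),np.cos(G[2]),0])
ctrl.set_gripper(.85); ctrl.move_linear(gw(0,0,.2),rate=.25)
j=np.array(ctrl.inverse_kinematics(gw(0,-.185,.16),ori(G[2]))); ctrl.move_joints(j)
ctrl.set_gripper(0,60)
ctrl.move_linear(gw(0,-.185,.031),rate=.2); ctrl.pause(.2)
F0=get_obs()["wrist_force"]@u; y=-.185; st("behind")
while y<-.163:
    y+=.001; ctrl.move_linear(gw(0,y,.031),rate=.03)
    T=[]
    for _ in range(3): ctrl.pause(.01);T.append(get_obs()["wrist_force"]@u)
    f=np.mean(T)-F0; print(f"{y:.3f} {f:.1f}",end=" | ")
    if f<-9: break
o=st("end"); print("gauge y",(o["position"]-[*G[:2],0])@u)
ctrl.move_linear(gw(0,-.185,.031),rate=.1); ctrl.move_linear(gw(0,-.185,.16),rate=.25)
ctrl.goto(gw(0,-.13,.22),ori(G[2]));ctrl.pause(.3)
c=calibration("wrist");im=get_image("wrist");st()
print(proj(c,P2(G,[[0,-.16,.043],[0,-.155,.012]])).round(1))
for col in(312,318,324,299,337): print(col,im[185:215,col].tolist() if col==318 else np.abs(np.diff(im[185:215,col].astype(int),axis=0)).sum(1).argmax()+185.5+.5)
```

```text
behind t33.92 [ 0.5362 -0.0471  0.0325] [ 0.62 -0.13 -0.06] Tz 0.032 w 0.001
-0.184 0.5 | -0.183 0.2 | -0.182 0.1 | -0.181 -0.1 | -0.180 0.7 | -0.179 0.2 | -0.178 -0.1 | -0.177 -0.2 | -0.176 0.2 | -0.175 -0.1 | -0.174 0.4 | -0.173 0.5 | -0.172 0.2 | -0.171 0.4 | -0.170 -4.8 | -0.169 -9.7 | end t38.32 [ 0.5339 -0.0323  0.0314] [ 0.66 -9.95 -0.8 ] Tz -0.026 w 0.002
gauge y -0.17044920420640935
 t40.07 [0.5287 0.0075 0.219 ] [-0.56 -0.95 -0.23] Tz -0.034 w 0.001
[[318.2 205.9]
 [318.1 193.2]]
312 207.0
318 [[79, 125, 218], [83, 129, 221], [80, 126, 219], [79, 125, 219], [78, 123, 217], [78, 123, 219], [79, 123, 219], [82, 125, 222], [77, 124, 219], [83, 128, 221], [84, 129, 222], [79, 127, 218], [76, 125, 217], [80, 124, 220], [78, 129, 221], [79, 126, 218], [81, 129, 220], [78, 124, 218], [81, 125, 222], [80, 127, 219], [79, 124, 220], [75, 122, 216], [74, 120, 192], [68, 114, 171], [72, 116, 172], [68, 115, 173], [72, 120, 175], [70, 116, 174], [72, 117, 174], [68, 114, 172]]
324 207.0
299 194.0
337 193.0
```

The stiffness rises at once with no slide, so the strip is home (end ≈ -159.5 mm). Now the cap.

```bash
cat >> h.py <<'E'
def turn(d,n=8):
    q=np.array(ctrl_q["q"]); q[5]+=d; ctrl.move_joints(q); ctrl_q["q"]=q
    T=[]
    for _ in range(n): ctrl.pause(.01); T.append(get_obs()["wrist_torque"][2])
    return np.mean(T)
ctrl_q={}
E
python3 - <<'E'
from h import *
import json
ctrl.set_gripper(.85,60)
ctrl.move_joints(ctrl.inverse_kinematics(gw(0,0,.2),[np.pi,0,-.15]))
ctrl.move_linear(gw(0,0,.1175),rate=.2); ctrl.pause(.2)
b=np.mean([(ctrl.pause(.01),get_obs()["wrist_torque"][2])[1] for _ in range(10)])
ctrl.set_gripper(0,60)
q=get_obs()["qpos"]; q0=q[5]; ctrl_q["q"]=q; st("gripped bias %.3f"%b)
for d in (.3,.5,.4):
    T=turn(d); print(f"rot {ctrl_q['q'][5]-q0:.2f} T {T-b:.3f}")
st("turned"); print(get_obs()["qpos"].round(3))
json.dump([list(ctrl_q["q"]),q0,b],open("q.json","w"))
E
```

```text
gripped bias 0.005 t45.52 [0.5148 0.1374 0.118 ] [-0.91  2.27  4.89] Tz -0.049 w 0.406
rot 0.30 T 0.130
rot 0.80 T 0.155
rot 1.20 T 0.117
turned t47.12 [0.5148 0.1375 0.118 ] [-0.36  2.29  3.24] Tz 0.112 w 0.407
[ 1.500e-02 -9.300e-02 -3.060e-01  1.357e+00  1.000e-03 -1.782e+00]
```

Run:
```python
from h import *
import json
q,q0,b=json.load(open("q.json")); ctrl_q["q"]=np.array(q)
fine=0; hist=[]
while get_obs()["t"]<62 and ctrl_q["q"][5]<3.05:
    T=turn(.04 if fine else .1,14 if fine else 8)-b; hist.append(T)
    print(f"{ctrl_q['q'][5]-q0:.2f}:{T:.3f}",end=" ")
    if T>.19: fine=1
    if T>.275:
        T2=np.mean([(ctrl.pause(.01),get_obs()["wrist_torque"][2])[1] for _ in range(20)])-b; print(f"[{T2:.3f}]",end=" ")
        if T2>.285: break
st("stop")
json.dump([list(ctrl_q["q"]),q0,b],open("q.json","w"))
```

```text
1.30:0.145 1.40:0.149 1.50:0.143 1.60:0.145 1.70:0.137 1.80:0.147 1.90:0.171 2.00:0.175 2.10:0.222 2.14:0.257 2.18:0.269 2.22:0.283 [0.286] stop t51.24 [0.5149 0.1375 0.118 ] [1.8  4.73 2.49] Tz 0.244 w 0.400
```

Run:
```python
from h import *
import json
q,q0,b=json.load(open("q.json")); ctrl_q["q"]=np.array(q)
for i in range(3):
    T=turn(.04,25)-b; print(f"{ctrl_q['q'][5]-q0:.2f}:{T:.3f}",end=" ")
    if T>.298: break
st("stop")
c=get_image("scene")[150:250,290:400]
json.dump([list(ctrl_q["q"]),q0,b],open("q.json","w"))
```

```text
2.26:0.284 2.30:0.294 2.34:0.307 stop t52.62 [0.5149 0.1375 0.118 ] [1.88 5.19 1.84] Tz 0.309 w 0.402
```

The slope has fallen from about 0.36 to about 0.17 N·m/rad at a reading of about 0.30 (≈0.33 moving), so the clutch has let go. I'll stop turning, release and check.

Run:
```python
from h import *
ctrl.set_gripper(.85); ctrl.move_linear(gw(0,0,.24),rate=.2)
ctrl.goto(gw(0,-.13,.22),ori(G[2]));ctrl.pause(.2); st()
c=calibration("wrist");im=get_image("wrist")
print(proj(c,P2(G,[[0,-.16,.043],[0,-.155,.012]])).round(1))
cv2.imwrite("pics/e.png",im)
```

```text
t55.72 [0.529  0.0081 0.22  ] [-0.62  0.53  0.54] Tz 0.060 w 0.850
[[317.3 205.9]
 [317.3 193.2]]
```

View pics/e.png

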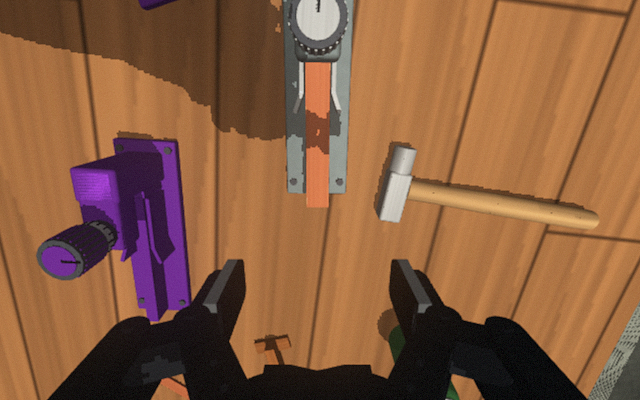

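The strip is still straight and home (end at row ≈207, as before), the hammer hasn't moved and the gripper is clear. Handing in.

```bash
python3 -c "
from workcell import *
print(close_job(), get_obs()['t'])"
```

```text
the job is handed in; nothing more can be done
the job is handed in; nothing more can be done
```

I laid the copper strip on the grey gauge's rail, slid it home and turned the cap clockwise until the clutch let go. Then I released everything, and handed the job in after about 56 s; no verdict was reported.

- **Strip home:** Sliding it in met about 8 N at the stop. A second push on its end rose at 5 N/mm with no sliding, which put that end at about y -159.5 mm. The camera disagreed slightly, reading up to about 1.4 mm short, which is within tolerance and near calibration error. The last picture shows the strip straight between the guides with its end in the same place.
- **Clutch:** The cap turned 2.34 rad in one grip. Stopped torque rose from about 0.145 N·m turning free to 0.307 N·m. The slope fell from about 0.36 to 0.17 N·m/rad over the last 0.12 rad, so I took that as the slip. That suggests about 60 to 68 N on the strip, but I inferred this from torque and could not measure it directly.
- **Other things:** The hammer looks undisturbed in the last picture. I did not check the cup or the can in detail at the end, but no move came near them.

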